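Leg out and lamp up: stand a panel lamp at the tube rack and hold it

ROBOT

A 6-joint arm with a two-finger parallel gripper is mounted at the origin on the work surface. World frame = base frame: x ahead of the robot, y to its left, z up, the work surface at z = 0. Lengths are in mm, angles in rad, forces in N, time in s.
With the tool pointing down it reaches from about 400 to 925 mm from the base axis. Payload 12.5 kg.
Tool frame: the origin (TCP) lies at the centre of the arm's flange, where the gripper is bolted on; the fingertips stand 190 mm ahead of it and the grasp point (between the pads) lies 171 mm ahead of it; z points along the fingers, y is the direction in which the jaws open and shut (so a half turn about z gives the same grasp; the last joint's range is limited). The gripper opens to 95 mm and grips with 3 to 60 N. Pads are 20 mm wide; open, the fingers measure 119 mm over their backs; the gripper's body (75 mm by 180 mm) begins 59 mm behind the grasp point.
Start: joints at [1.114, 0.491, 1.559, -0, 1.092, -0.106], TCP at [214.757, 586.945, 404.761] pointing down, gripper open.
Joint ranges: [-3.1, 3.1], [-0.84, 2.19], [0.05, 2.79], [-1.13, 4.28], [0.06, 2.93], [-2.69, 2.69]. Speed limits (rad/s): [2.22, 2.22, 2.79, 3.14, 3.14, 3.14].

INTERFACE

Orientations are given as [roll, pitch, yaw] about the fixed x, y, z axes, in that order (R = Rz(yaw) Ry(pitch) Rx(roll)).
In Python, from cell import env, optics gives the robot as it stands.
- The arm moves only by the tool apply_moves, never from a script. Its argument "commands" is a list of rows, each a list of 7 numbers: the turn, a rotation vector about the tool's x, y, z in degrees, then the shift along the tool's x, y, z in m, then the finger opening in m, from 0 to 0.0951. A call has 1 to 5 rows; each row shifts and turns the commanded pose from where the row before left it, along the tool's axes as they then stand; what a row does not reach is not made up. A row lasts 1/12 s, in which the tool goes at most 41.7 mm and 7.16 degrees, less where a joint would pass 70% of its speed; a pose out of reach is approached as far as the arm can. A call with a gripper value outside its range is refused whole. The fingers move at their own pace and stop on an object; the grip force is fixed at half the most. Time passes only in rows, so rows that do not move let the fingers close. It gives the time, the measured TCP pose, the force and the opening at its end, in the units of the state.
- env.state(): the state, without advancing time (a new reading comes with each control period).
- optics.read_camera(name): name is "side" or "top"; returns a dict with "color" (420x560x3 uint8, red, green, blue), "fx", "fy", "cx", "cy" (pixels), "eye" and "rotation" of the camera in the world. Camera axes: x right, y up, looking along -z (the intrinsics and any distortion apply to the point x, -y, -z); pixel columns grow to the right and rows downward; lengths in mm; the calibration is good to about 2 mm. A picture is of the moment at which its call begins. There is no depth.
- env.job_done(): hands the job in, once; it reports no verdict.
The state is a dict: "t": time; "joints": joint angles; "qvel": joint speeds; "tau": joint torques, N m; "eef_pos": TCP position; "tcp_rot": TCP orientation; "ft_force": force on the tool from outside, world axes, zero at the start; "moment": the same for the moment, N m; "opening": opening from 0.0 (shut) to 1.0 (fully open).
Only numpy, scipy, OpenCV 4.12 (cv2) and the standard library are available. Lean on these libraries where they do the work, as an engineer would, in place of code of your own. Each camera call takes 0.05 s, during which the arm holds its last target. There are 200 camera calls.

TASK

The inspection lamp lies face down on the bench with its swing leg folded against its back. With the lamp still lying flat, flip the leg over centre so that it springs all the way out to its stop; then take the lamp by its handle, tip it up on its two rubber feet where it lies and hold it there upright so that it cannot tip over while the tubes are read. Finish while still holding the handle, and leave everything else on the bench alone.

Things in the scene. Friction and masses are not known exactly. Their poses are not given: they have to be found in the camera images.
- lamp: flat panel lamp lying face down, dark steel, 200 (body x) x 260 (y) x 28 mm, 0.8 kg. Origin: centre of its face, on the bench. Body x points from its bottom edge (feet) to its top edge (handle), z out of its back; upright, x points up. A black ballast box on its back fills x 33 to 91, y -100 to 10, z to 48 mm. Without its leg it cannot stand alone on its round feet
- lamp_handle (a point): middle of the lamp's handle: a round steel bar 14 mm thick, 130 mm long along body y, its middle line 45 mm beyond the housing's top edge and 20 mm above the bench as the lamp lies (body x 145, y 0, z 20 mm). Open space between bar and housing: 38 mm by 116 mm
- lamp_feet (a point): midway between the lamp's two round rubber feet, on their common middle line along the bottom edge: fixed rollers 24 mm thick, 68 mm long, centred at body y -90 and +90 mm (body x -106, z 14 mm). The lamp tips up about this line; when it stands, the line is 12 mm above the bench
- leg_hub (a point): centre of the leg's pivot, 22 mm off the lamp's back (body x -24, y 0, z 50 mm). The leg turns in a plane slanted to the back: at angle q its tip is at hub + 100 mm x (cos q along body y + sin q along d), with d = body (-0.766, 0, 0.643), that is towards the feet and away from the back
- leg_tip (a point): centre of the leg's round end, 100 mm from the hub. The leg is a 10 mm steel rod with an 18 mm thick rubber boot from 73 to 109 mm from the hub; a small spring hooks on a pin 30 mm from the hub. Folded, the leg points along body +y, parallel to the back, 17 mm clear of it (boot 13 mm). Beside it on the handle side (body x -15 to 30, y 20 to 130 mm) the back is bare
- leg (a joint): angle q of the leg, rad: 0 folded, 1.75 fully out at its stop. An over-centre spring (at most 0.12 N m, about 1.2 N at the tip) drives it to either end: below 0.87 back to folded, beyond that out. With the lamp upright and the leg out, the tip is 100 mm behind the feet line, 10 mm clear of the bench: the lamp can lean back 6 degrees onto it, no further
- tube_rack: wooden test-tube rack 64 by 220 by 86 mm with six tubes, 167 mm high in all, standing beyond the handle; origin: centre of its underside. Bystander
- reagent_bottle: amber bottle 56 mm thick, 110 mm high, standing beyond the lamp's feet; origin: centre of its underside. Bystander
- beaker: glass beaker 72 mm wide, 95 mm high, near the handle on the body -y side; origin: centre of its underside. Bystander
- petri_dish: covered glass dish 94 mm wide, 15 mm high, near the handle on the body +y side; origin: centre of its underside. Bystander
- spatula: spatula 170 mm long lying on the bench to the robot's right, beyond the lamp's feet; origin: underside near its middle. Bystander
- wash_bottle: white wash bottle 72 mm wide, 215 mm high with its bent spout; origin: centre of its underside. Bystander

How it is judged (in metres and radians):
On the way, in this order (a step that is already met when the one before it is completed fails the run):
1. with the lamp lying flat, the leg is over centre and out at its stop (value of joint leg above 1.6 rad and angle between lamp's own z axis and vertical below 0.2 rad), for 0.2 s.
2. the lamp is stood up by its handle (angle between lamp's own x axis and vertical below 0.3 rad and contact force between the fingers and lamp above 1 N), for 0.1 s.
At the end, for the whole second after the job is handed in: leg out at its stop (over 1.6 rad); lamp upright within 9 degrees, its feet on the bench (middle line under 20 mm) and within 120 mm of where they were, at rest, and the fingers gripping the handle (over 1 N, grasp point within 70 mm of the handle's middle) (value of joint leg above 1.6 rad and angle between lamp's own x axis and vertical below 0.16 rad and height (world z) of lamp_feet below 0.02 m and distance of lamp_feet from where it was at the start of the episode below 0.12 m and contact force between the fingers and lamp above 1 N and distance between the grasp point and lamp_handle below 0.07 m and linear speed of lamp below 0.03 m/s and angular speed of lamp below 0.15 rad/s); the arm keeps its last pose, push and grip.
It fails at once if a bystander was knocked over or pushed more than 25 mm (distance of any of tube_rack, reagent_bottle, beaker, petri_dish, spatula, wash_bottle from where it was at the start of the episode above 0.025 m or angle between any of tube_rack, reagent_bottle, beaker, wash_bottle's own z axis and vertical above 0.4 rad).
It also fails if it takes over 59 s, if anything falls off the work surface, if the arm or the gripper's body presses on something with over 40 N, if the wrist force passes 120 N, or if a joint passes its speed limit or range.

## Working session

There is one attempt and no reset: what is moved stays moved. The work goes in short steps, Python scripts to look and compute and a tool call to move; the robot and the scene stay as the last step left them, time stands still between calls to the robot, and variables do not carry over. Pictures are saved under pics/ and viewed, about 8 in all and at most 12, crops included, and the job is handed in when it is done.

Besides the shell and the picture viewer there is one more tool, called after "Emit:" by a JSON object that holds its "api" and its "payload". apply_moves: Moves the arm, as the interface text tells. Its arguments: {"type":"object","properties":{"commands":{"type":"array","items":{"type":"array","items":{"type":"number"}}}},"required":["commands"]}

```bash
ls; mkdir -p pics
python3 - <<'E'
from cell import env, optics
import cv2
for n in("top","side"):
    c=optics.read_camera(n); cv2.imwrite(f"pics/{n}0.png",c["color"][:,:,::-1]); print(n,{k:v for k,v in c.items() if k!="color"})
print(env.state())
E
```

```text
pics
top {'fx': 514.2966077917469, 'fy': 514.2966077917469, 'cx': 283.77726809728864, 'cy': 209.77870425845603, 'eye': array([ 430.34508352,  -42.18846615, 1394.30886381]), 'rotation': array([ 0.0657491 ,  0.00934222, -1.54392999])}
side {'fx': 423.7089041329051, 'fy': 423.7089041329051, 'cx': 280.27659110671357, 'cy': 207.7430276298216, 'eye': array([414.02956164, 691.62255372, 801.10223571]), 'rotation': array([ 0.79062688, -0.01563692, -2.94832568])}
{'t': 0.1, 'joints': array([ 1.11442088e+00,  4.91507259e-01,  1.55940671e+00, -3.10005042e-05,
        1.09170169e+00, -1.05590598e-01]), 'qvel': array([ 4.94597714e-04, -4.57568036e-04, -1.49371549e-03, -8.56190741e-04,
        8.44465057e-05, -1.08464794e-03]), 'tau': array([ 2.65508985e-03, -6.13627052e+01, -2.58606899e+01,  6.94239093e-02,
        4.70704981e-02, -3.50346704e-05]), 'eef_pos': array([214.73338304, 586.92062476, 404.20886044]), 'tcp_rot': array([-3.14057245e+00, -8.04761234e-05,  2.79082206e+00]), 'ft_force': array([0.78260711, 0.22394107, 0.0818747 ]), 'moment': array([ 0.02587755, -0.03406533, -0.01619921]), 'opening': 1.003281758956467}
```

View pics/top0.png

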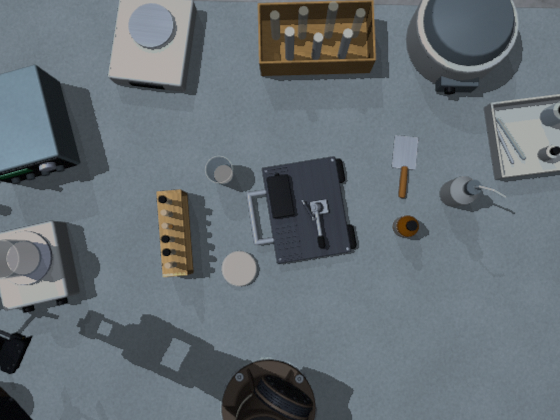

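View pics/side0.png

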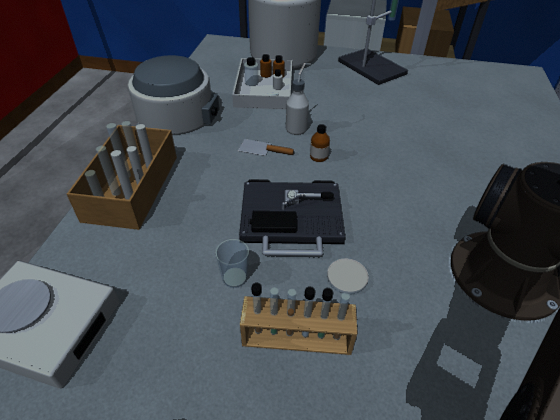

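Top view: lamp around (305,210), with the handle on the left at (255,218) and the feet at right, (340,170) and (350,236). The leg's hub is at (318,205) and its boot at (321,240). The beaker (220,170), dish (239,268) and rack (173,233) are near the handle.

```bash
cat > h.py <<'E'
import numpy as np, cv2
from scipy.spatial.transform import Rotation as R
from cell import env, optics
def cam(n):
    c=optics.read_camera(n); c["R"]=R.from_euler("xyz",c["rotation"]).as_matrix(); return c
def ray(c,u,v,z):
    d=c["R"]@np.array([(u-c["cx"])/c["fx"],-(v-c["cy"])/c["fy"],-1]); e=c["eye"]
    return e+d*(z-e[2])/d[2]
def proj(c,p):
    q=c["R"].T@(np.asarray(p)-c["eye"]); return np.array([c["cx"]-c["fx"]*q[0]/q[2],c["cy"]+c["fy"]*q[1]/q[2]])
E
python3 - <<'E'
from h import *
c=cam("top"); im=c["color"][:,:,::-1]
cv2.imwrite("pics/top1.png",cv2.resize(im[145:290,225:365],None,fx=5,fy=4*1.25,interpolation=cv2.INTER_CUBIC)[:600] if 0 else cv2.resize(im[145:280,200:370],None,fx=4,fy=4,interpolation=cv2.INTER_CUBIC))
g=im.max(2); m=((g<75).astype(np.uint8))*255; m[:, :255]=0;m[:150]=0;m[270:]=0;m[:,362:]=0
m=cv2.morphologyEx(m,cv2.MORPH_CLOSE,np.ones((9,9)));m=cv2.morphologyEx(m,cv2.MORPH_OPEN,np.ones((25,25)))
k=max(cv2.findContours(m,0,2)[0],key=cv2.contourArea); r=cv2.minAreaRect(k); b=cv2.boxPoints(r); print(r,b)
for p in b: print(ray(c,*p,28).round(1))
for n,p,z in(("beaker",(220,171),50),("dish",(239,268),15),("rack",(173,233),86),("bottle",(407,226),100)): print(n,ray(c,*p,z).round())
E
```

```text
((308.77838134765625, 210.08151245117188), (98.27631378173828, 82.46813201904297), 81.11934661865234) [[260.45285 167.89801]
 [341.93234 155.16684]
 [357.1039  252.26501]
 [275.62442 264.9962 ]]
[630.7  38.5  28. ]
[ 670.6 -178.8   28. ]
[ 412.5 -223.9   28. ]
[373.1  -9.4  28. ]
beaker [616. 144.  50.]
dish [362.  88.  15.]
rack [449. 253.  86.]
bottle [ 483. -338.  100.]
```

View pics/top1.png

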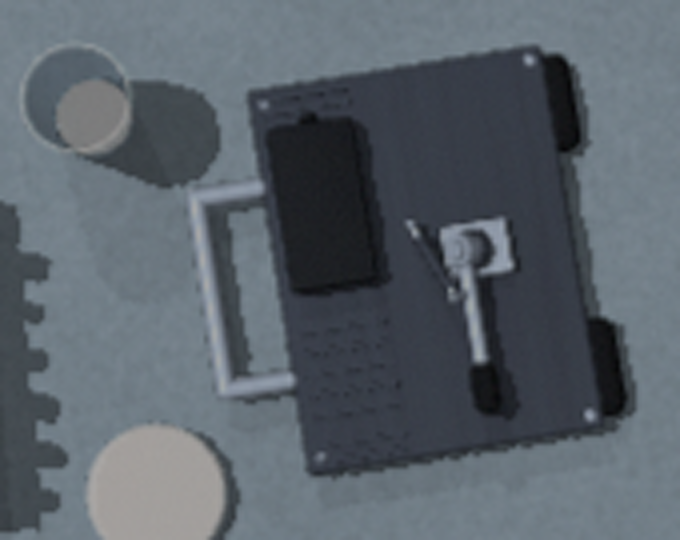

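The zoomed view (offset 200,145, ×4) gives the housing corners at (248,92), (545,46), (605,430) and (312,474). The handle bar runs (202,192)–(225,390), the hub is at (468,248) and the boot end at (488,408). Next I fit the frame and plan in it.

```bash
cat >> h.py <<'E'
import json,os
def frame():
    f=json.load(open("lamp.json")); o=np.array(f["o"]); a=f["a"]
    return o, R.from_euler("z",a).as_matrix()
def W(p):
    o,M=frame(); return o+M@np.array(p,float)
def rel(goal_tcp, Rgoal=None):
    "shift in present tool axes (m) and rotvec deg from the measured pose"
    s=env.state(); T=R.from_euler("xyz",s["tcp_rot"])
    d=T.inv().apply(np.array(goal_tcp)-s["eef_pos"])/1000
    r=(T.inv()*Rgoal).as_rotvec(degrees=True) if Rgoal is not None else None
    return d.round(4), None if r is None else r.round(2)
def tool(yaw_jaw):  # tool down, tool y at world angle yaw_jaw
    return R.from_euler("xyz",[np.pi,0,yaw_jaw+np.pi/2])
E
python3 - <<'E'
from h import *
c=cam("top"); f=lambda x,y,z: ray(c,200+x/4,145+y/4,z)
pts=np.array([f(248,92,28),f(545,46,28),f(605,430,28),f(312,474,28)])[:,:2]
body=np.array([[100,-130],[-100,-130],[-100,130],[100,130]],float)
ctr=pts.mean(0); H=body.T@(pts-ctr); a=np.arctan2(H[0,1]-H[1,0],H[0,0]+H[1,1])
json.dump({"o":[*ctr,0.0],"a":a},open("lamp.json","w"))
print("o",ctr,"a deg",np.degrees(a)); M=R.from_euler("z",a).as_matrix()
print("resid",(pts-(ctr+body@M[:2,:2].T)).round(1))
o,M=frame()
for n,q in(("bar1",f(204,192,24)),("bar2",f(225,388,24)),("hub",f(468,248,58)),("tip",f(488,400,50)),("feet1",f(562,104,14)),("feet2",f(608,368,14))): print(n,(M.T@(q-o)).round(1))
for n in([145,0,20],[-106,0,14],[10,85,0]): print(n,W(n).round(1))
print(rel(W([10,85,230+190]),tool(a)))
E
```

```text
o [521.42468441 -88.34404242] a deg 100.4165596153732
resid [[-0.7  0.8]
 [-0.8 -0.5]
 [-0.2  1.7]
 [ 1.7 -2.1]]
bar1 [140.3 -68.   24. ]
bar2 [146.2  63.6  24. ]
hub [-26.   -1.4  58. ]
tip [-23.6  98.2  50. ]
feet1 [-106.9  -90.5   14. ]
feet2 [-108.6   89.9   14. ]
[145, 0, 20] [495.2  54.3  20. ]
[-106, 0, 14] [ 540.6 -192.6   14. ]
[10, 85, 0] [436.  -93.9   0. ]
(array([-0.4418, -0.5633, -0.0153]), array([-3.000e-02, -2.000e-02, -3.052e+01]))
```

Emit:
{"api": "apply_moves", "payload": {"commands": [[0,0,0,-0.0335,-0.0218,0,0],[0,0,0,-0.0335,-0.0218,0,0],[0,0,0,-0.0335,-0.0218,0,0],[0,0,0,-0.0335,-0.0218,0,0],[0,0,0,-0.0335,-0.0218,0,0]]}}

```text
t: 0.62
eef_pos: [335.2, 425.5, 404.7]
tcp_rot: [-3.142, -0.0, 2.791]
ft_force: [0.7, -0.0, 0.3]
opening: 0.705
```

Emit:
{"api": "apply_moves", "payload": {"commands": [[0,0,0,-0.0196,-0.0324,0,0],[0,0,0,-0.0196,-0.0324,0,0],[0,0,0,-0.0196,-0.0324,0,0],[0,0,0,-0.0196,-0.0324,0,0],[0,0,0,-0.0196,-0.0324,0,0]]}}

```text
t: 1.03
eef_pos: [370.8, 239.5, 404.8]
tcp_rot: [3.141, 0.0, 2.791]
ft_force: [1.0, -1.0, 0.6]
opening: 0.355
```

Emit:
{"api": "apply_moves", "payload": {"commands": [[0,0,0,-0.0196,-0.0324,0,0],[0,0,0,-0.0196,-0.0324,0,0],[0,0,0,-0.0196,-0.0324,0,0],[0,0,0,-0.0196,-0.0324,0,0],[0,0,0,-0.0196,-0.0324,0,0]]}}

```text
t: 1.45
eef_pos: [407.1, 53.6, 404.9]
tcp_rot: [3.141, 0.0, 2.791]
ft_force: [0.7, 0.6, 0.5]
opening: 0.024
```

Emit:
{"api": "apply_moves", "payload": {"commands": [[0,0,0,-0.0196,-0.0324,0,0],[0,0,0,-0.0196,-0.0324,0,0],[0,0,0,-0.0196,-0.0324,0,0],[0,0,0,-0.0196,-0.0324,0,0],[0,0,-6.1,0,0,0,0]]}}

```text
t: 1.87
eef_pos: [437.4, -98.1, 404.7]
tcp_rot: [-3.141, 0.001, 2.892]
ft_force: [-0.5, 1.7, -0.1]
opening: 0.003
```

Emit:
{"api": "apply_moves", "payload": {"commands": [[0,0,-6.1,0,0,0,0],[0,0,-6.1,0,0,0,0],[0,0,-6.1,0,0,0,0],[0,0,-6.1,0,0,0,0],[0,0,0,0,0,0,0]]}}

```text
t: 2.28
eef_pos: [436.4, -93.3, 404.7]
tcp_rot: [3.141, 0.0, -2.955]
ft_force: [0.8, 0.1, 0.4]
opening: 0.006
```

Run:
```python
from h import *
a=frame()[1]; s=env.state(); print(s["t"],s["eef_pos"],s["opening"],s["ft_force"],rel(W([10,82,190+38]),tool(json.load(open("lamp.json"))["a"])))
```

```text
2.2833 [436.37438989 -93.309204   404.68054477] 0.005656222472335876 [0.78995217 0.11212843 0.42663807] (array([-0.0025, -0.0005,  0.1767]), array([0.01, 0.  , 0.25]))
```

Emit:
{"api": "apply_moves", "payload": {"commands": [[0,0,0,0,0,0.04,0],[0,0,0,0,0,0.04,0],[0,0,0,0,0,0.04,0],[0,0,0,0,0,0.04,0],[0,0,0,-0.002,0,0.0165,0]]}}

```text
t: 2.7
eef_pos: [437.4, -92.6, 224.6]
tcp_rot: [3.139, -0.004, -2.964]
ft_force: [-1.2, -0.3, -0.5]
opening: 0.005
```

Emit:
{"api": "apply_moves", "payload": {"commands": [[0,0,0,0,-0.005,0,0],[0,0,0,0,-0.005,0,0],[0,0,0,0,-0.005,0,0],[0,0,0,0,-0.005,-0.004,0],[0,0,0,-0.001,-0.006,-0.005,0]]}}

```text
t: 3.12
eef_pos: [444.0, -118.8, 238.6]
tcp_rot: [-3.141, 0.001, -2.961]
ft_force: [-2.4, 1.7, -0.6]
opening: 0.004
```

Run:
```python
from h import *
c=cam("side"); cv2.imwrite("pics/s1.png",cv2.resize(c["color"][130:290,180:400,::-1],None,fx=3,fy=3))
o,M=frame();s=env.state(); print((M.T@(s["eef_pos"]-o)-[0,0,190]).round(1),s["ft_force"])
```

```text
[-16.8  81.3  49.5] [-1.09599274  0.93672107  1.76785625]
```

View pics/s1.png

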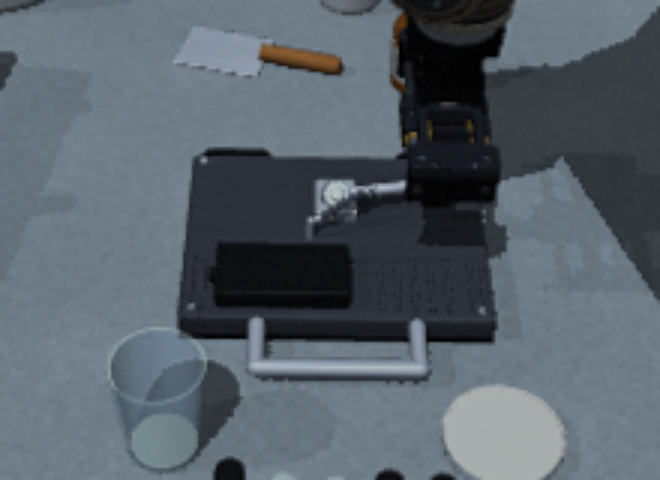

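The side view shows the finger behind the leg, pushing it at the boot; the leg has begun to turn. I carry on along the arc.

Emit:
{"api": "apply_moves", "payload": {"commands": [[0,0,0,-0.001,-0.006,-0.004,0],[0,0,0,-0.001,-0.006,-0.004,0],[0,0,0,-0.002,-0.006,-0.004,0],[0,0,0,-0.004,-0.006,-0.004,0],[0,0,0,-0.004,-0.006,-0.004,0]]}}

```text
t: 3.58
eef_pos: [461.5, -146.0, 258.0]
tcp_rot: [3.141, 0.0, -2.96]
ft_force: [0.3, 5.9, 2.6]
opening: 0.003
```

Emit:
{"api": "apply_moves", "payload": {"commands": [[0,0,0,-0.004,-0.006,-0.005,0],[0,0,0,-0.005,-0.006,-0.005,0],[0,0,0,-0.005,-0.006,-0.005,0],[0,0,0,-0.004,-0.006,-0.004,0],[0,0,0,0,0,0,0]]}}

```text
t: 4.0
eef_pos: [484.4, -167.1, 277.1]
tcp_rot: [-3.14, 0.002, -2.96]
ft_force: [0.0, -0.7, -0.2]
opening: -0.001
```

Run:
```python
from h import *
c=cam("side"); cv2.imwrite("pics/s2.png",cv2.resize(c["color"][130:290,180:400,::-1],None,fx=3,fy=3))
o,M=frame();s=env.state(); print((M.T@(s["eef_pos"]-o)-[0,0,190]).round(1),s["ft_force"])
```

```text
[-70.1  51.2  86.5] [ 0.1886899  -0.40576294  0.08145973]
```

View pics/s2.png

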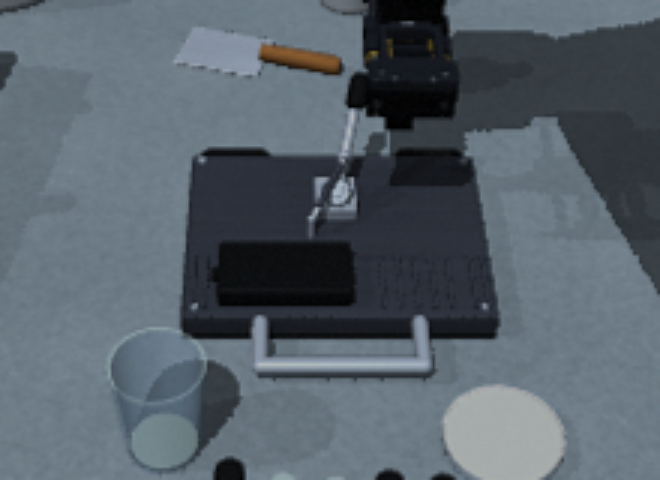

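The leg is now out, with its boot at crop (358,92), beside the gripper. I check its angle against the projection.

Run:
```python
from h import *
c=cam("side"); pr=lambda p:((proj(c,W(p))-[180,130])*3).round()
print("hub",pr([-24,0,50]))
for q in(1.0,1.3,1.5,1.6,1.75): print(q,pr(np.array([-24,0,50])+100*(np.cos(q)*np.array([0,1,0])+np.sin(q)*np.array([-.766,0,.643]))))
```

```text
hub [339. 192.]
1.0 [402.  98.]
1.3 [371.  84.]
1.5 [349.  80.]
1.6 [337.  79.]
1.75 [320.  80.]
```

Emit:
{"api": "apply_moves", "payload": {"commands": [[0,0,0,0.01,0,-0.03,0.0],[0,0,0,0.01,0,-0.03,0.0],[0,0,0,0,0,-0.04,0.0],[0,0,0,0,0,-0.04,0.04],[0,0,0,0,0,-0.02,0.04]]}}

```text
t: 4.52
eef_pos: [463.2, -169.4, 440.2]
tcp_rot: [-3.139, 0.003, -2.96]
ft_force: [0.1, 0.5, 0.1]
opening: 0.094
```

Run:
```python
from h import *
c=cam("side"); t=cam("top")
a=cv2.resize(c["color"][130:290,180:400,::-1],None,fx=2.5,fy=2.5); b=cv2.resize(t["color"][160:270,235:365,::-1],None,fx=2,fy=2)
im=np.zeros((400,820,3),np.uint8); im[:,:550]=a; im[:220,555:815]=b; cv2.imwrite("pics/s3.png",im[:,:800])
s=env.state(); print(s["t"],s["eef_pos"],s["opening"])
print(rel(W([145,0,260+171]),tool(json.load(open("lamp.json"))["a"])))
```

```text
4.6167 [ 463.37612649 -169.40834206  439.346661  ] 0.17407376912579353
(array([-0.0717,  0.2143,  0.0079]), array([-0.21,  0.26, -0.01]))
```

View pics/s3.png

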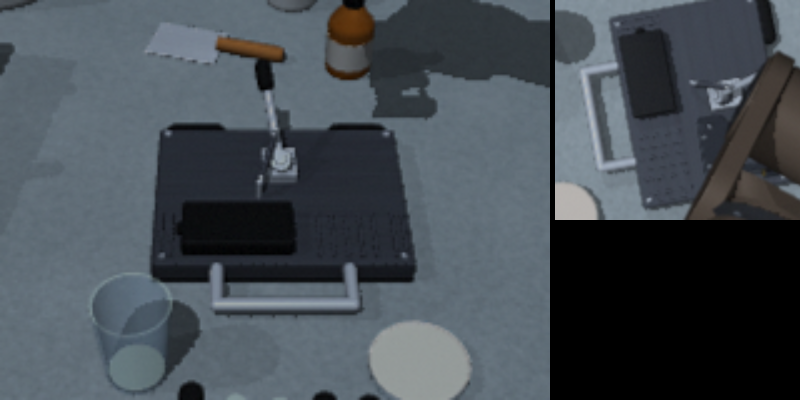

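The boot now sits at (264,75) in the crop, which is (317,90) in the earlier scale. That matches q≈1.75, so the leg is out at its stop and the lamp has barely moved. Next, over to the handle.

Emit:
{"api": "apply_moves", "payload": {"commands": [[0,0,0,-0.012,0.036,0,0.04],[0,0,0,-0.012,0.036,0,0.04],[0,0,0,-0.012,0.036,0,0.04],[0,0,0,-0.012,0.036,0,0.04],[0,0,0,-0.012,0.036,0,0.04]]}}

```text
t: 5.03
eef_pos: [489.8, 20.0, 434.9]
tcp_rot: [3.141, -0.002, -2.96]
ft_force: [1.1, -0.2, 1.0]
opening: 0.419
```

Emit:
{"api": "apply_moves", "payload": {"commands": [[0,0,0,-0.012,0.034,0,0.04],[0,0,0,0,0,0.04,0.04],[0,0,0,0,0,0.04,0.04],[0,0,0,0,0,0.04,0.04],[0,0,0,0,0,0,0.04]]}}

```text
t: 5.45
eef_pos: [494.1, 54.2, 309.5]
tcp_rot: [3.139, -0.012, -2.959]
ft_force: [-0.7, -0.9, -0.4]
opening: 0.419
```

Run:
```python
from h import *
c=cam("side"); x0,y0=220,160
cv2.imwrite("pics/s4.png",cv2.resize(c["color"][y0:y0+120,x0:x0+150,::-1],None,fx=5,fy=5,interpolation=cv2.INTER_CUBIC))
o,M=frame()
for u,v in((266.8,252),(322,251.2)): print("bar end",(M.T@(ray(c,u,v,20)-o)).round(1))
s=env.state(); print(s["t"],s["eef_pos"],s["opening"],rel(W([145,0,25+171]),tool(json.load(open("lamp.json"))["a"])))
print("tips px",[((proj(c,W(p))-[x0,y0])*5).round() for p in([145,0,20],[145,65,20],[145,-65,20])])
```

```text
bar end [147.  -62.4  20. ]
bar end [141.3  68.7  20. ]
5.5 [495.1107567   54.02528445 313.00344977] 0.4227433842592144 (array([-0.0011,  0.    ,  0.117 ]), array([ 0.1 , -0.48, -0.  ]))
tips px [array([366., 459.]), array([503., 462.]), array([229., 457.])]
```

View pics/s4.png

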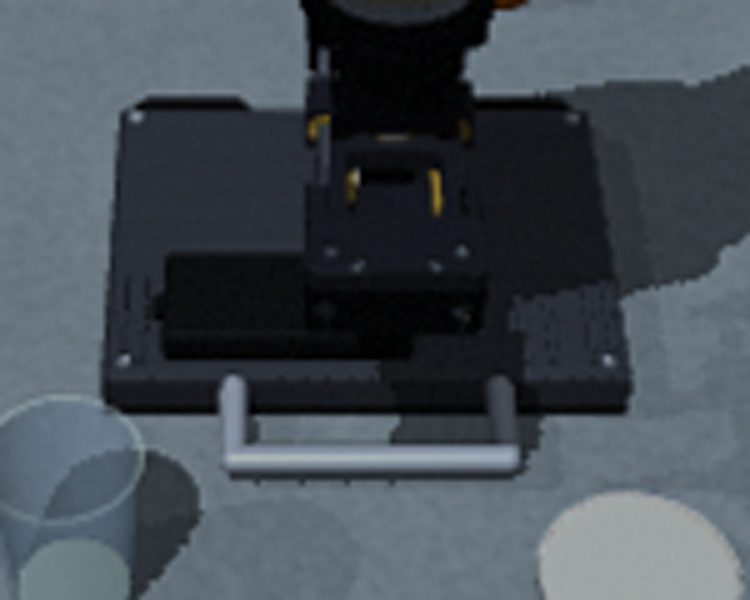

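The bar runs (230,460)–(515,458) in the crop, which is 2 mm from the prediction with about 2° more yaw. The jaws are centred on it, so I descend and close.

Emit:
{"api": "apply_moves", "payload": {"commands": [[0,0,-2,0.001,0,0.035,0.04],[0,0,0,0,0,0.035,0.04],[0,0,0,0,0,0.03,0.04],[0,0,0,0,0,0.017,0.04],[0,0,0,0,0,0,0.04]]}}

```text
t: 5.92
eef_pos: [495.0, 53.5, 198.1]
tcp_rot: [3.141, -0.003, -2.926]
ft_force: [-0.9, 0.1, 0.7]
opening: 0.422
```

Emit:
{"api": "apply_moves", "payload": {"commands": [[0,0,0,0,0,0,0.0],[0,0,0,0,0,0,0.0],[0,0,0,0,0,0,0.0],[0,0,0,0,0,0,0.0],[0,0,0,0,0,0,0.0]]}}

```text
t: 6.33
eef_pos: [495.1, 53.6, 200.5]
tcp_rot: [-3.141, 0.002, -2.925]
ft_force: [-1.4, -0.1, 12.0]
opening: 0.14
```

Emit:
{"api": "apply_moves", "payload": {"commands": [[0,0,0,0,0,0,0.0],[0,0,0,0,0,0,0.0],[0,0,0,0,0,0,0.0]]}}

```text
t: 6.58
eef_pos: [495.1, 53.6, 200.5]
tcp_rot: [-3.141, 0.002, -2.925]
ft_force: [-1.1, -1.2, 11.3]
opening: 0.14
```

```bash
cat >> h.py <<'E'
def plan(pairs):
    "pairs: list of (theta, phi) deg; prints rows in tool axes from the present measured pose"
    if not os.path.exists("g.json"):
        s=env.state(); json.dump({"p":list(s["eef_pos"]),"r":list(s["tcp_rot"])},open("g.json","w"))
    g=json.load(open("g.json")); p0=np.array(g["p"]); T0=R.from_euler("xyz",g["r"]); e=T0.apply([0,1,0]); e[2]=0; e/=np.linalg.norm(e); up=np.array([0,0,1.])
    L=p0[2]-20; bar0=p0-L*up
    def pose(th,ph):
        th,ph=np.radians([th,ph])
        h=251*np.cos(th)-6*np.sin(th)-12*th; z=12+251*np.sin(th)+6*np.cos(th)+2*max(0,1-th)
        b=bar0+(h-251)*e; b[2]=z
        return b+L*(-np.sin(ph)*e+np.cos(ph)*up), T0*R.from_rotvec([-ph,0,0])
    s=env.state(); P,Q=s["eef_pos"],R.from_euler("xyz",s["tcp_rot"])
    for th,ph in pairs:
        p,q=pose(th,ph); print((th,ph),(Q.inv()*q).as_rotvec(degrees=True).round(1),(Q.inv().apply(p-P)/1000).round(4),p.round()); P,Q=p,q
E
python3 -c "
from h import *
plan([(t,0) for t in (4,8,12,16,20,24,28,32,36,40)])"
```

```text
(4, 0) [0. 0. 0.] [-0.     -0.0019 -0.0174] [496.  52. 218.]
(8, 0) [0. 0. 0.] [-0.     -0.0031 -0.0172] [496.  49. 235.]
(12, 0) [0. 0. 0.] [-0.     -0.0043 -0.017 ] [497.  45. 252.]
(16, 0) [0. 0. 0.] [-0.     -0.0055 -0.0168] [498.  39. 269.]
(20, 0) [0. 0. 0.] [-0.     -0.0067 -0.0164] [500.  33. 285.]
(24, 0) [0. 0. 0.] [-0.     -0.0078 -0.0159] [501.  25. 301.]
(28, 0) [0. 0. 0.] [-0.     -0.0089 -0.0154] [503.  16. 317.]
(32, 0) [0. 0. 0.] [-0.     -0.01   -0.0148] [505.   7. 331.]
(36, 0) [0. 0. 0.] [-0.     -0.011  -0.0141] [508.  -4. 346.]
(40, 0) [0. 0. 0.] [-0.     -0.012  -0.0134] [510. -16. 359.]
```

Emit:
{"api": "apply_moves", "payload": {"commands": [[0,0,0,0,-0.002,-0.02,0],[0,0,0,0,-0.003,-0.017,0],[0,0,0,0,-0.0045,-0.017,0],[0,0,0,0,-0.0055,-0.017,0],[0,0,0,0,-0.0065,-0.0165,0]]}}

```text
t: 7.0
eef_pos: [499.1, 32.7, 287.8]
tcp_rot: [3.141, -0.001, -2.925]
ft_force: [-0.3, -2.7, -3.8]
opening: 0.138
```

Emit:
{"api": "apply_moves", "payload": {"commands": [[0,0,0,0,-0.008,-0.016,0],[0,0,0,0,-0.009,-0.0155,0],[0,0,0,0,-0.01,-0.015,0],[0,0,0,0,-0.011,-0.014,0],[0,0,0,0,-0.012,-0.0135,0]]}}

```text
t: 7.42
eef_pos: [509.7, -16.1, 361.8]
tcp_rot: [3.14, -0.0, -2.925]
ft_force: [-1.0, 2.9, -1.6]
opening: 0.139
```

Run:
```python
from h import *
c=cam("side"); x0,y0=180,100
cv2.imwrite("pics/s5.png",cv2.resize(c["color"][y0:y0+180,x0:x0+220,::-1],None,fx=3,fy=3,interpolation=cv2.INTER_CUBIC))
print(env.state()["ft_force"]);plan([(t,t-40) for t in (45,50,55,60,65)])
```

```text
[-0.33830765  0.68083759  1.85331287]
(45, 5) [-5.  0. -0.] [-0.0003 -0.0299 -0.0099] [517. -47. 374.]
(50, 10) [-5. -0. -0.] [-0.    -0.032 -0.015] [524. -79. 386.]
(55, 15) [-5. -0. -0.] [-0.     -0.032  -0.0151] [ 532. -113.  395.]
(60, 20) [-5. -0.  0.] [-0.     -0.0319 -0.0153] [ 539. -147.  402.]
(65, 25) [-5.  0. -0.] [-0.     -0.0319 -0.0154] [ 547. -181.  406.]
```

View pics/s5.png

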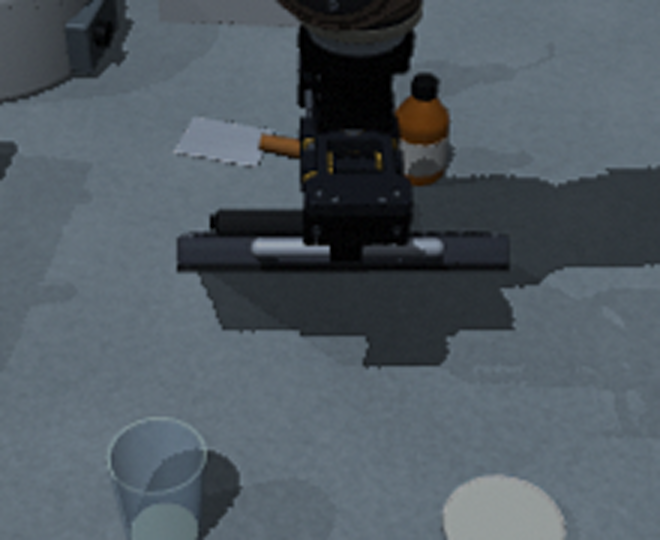

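The lamp is partly raised: it appears edge-on from (178,235) to (508,270), held mid-handle, and the bystanders haven't moved. From here I turn the tool with the lamp.

Emit:
{"api": "apply_moves", "payload": {"commands": [[-5,0,0,0,-0.03,-0.01,0],[-5,0,0,0,-0.032,-0.015,0],[-5,0,0,0,-0.032,-0.015,0],[-5,0,0,0,-0.032,-0.0155,0],[0,0,0,0,0,0,0]]}}

```text
t: 7.88
eef_pos: [538.9, -148.1, 401.8]
tcp_rot: [2.783, 0.003, -2.928]
ft_force: [-4.9, 17.1, 29.1]
opening: 0.138
```

Run:
```python
from h import *
s=env.state(); print(s["ft_force"],s["opening"],s["joints"].round(2));plan([(60,20)]+[(t,t-40) for t in (64,68,72,76,80,84,88,90)])
```

```text
[-4.86787552 17.08172899 29.14668619] 0.13804147582001633 [-0.43  0.43  1.7   0.3   1.25 -2.34]
(60, 20) [ 0.6  0.1 -0.1] [-0.0005  0.0014  0.0004] [ 539. -147.  402.]
(64, 24) [-4.  0. -0.] [-0.     -0.0254 -0.0126] [ 545. -174.  405.]
(68, 28) [-4. -0.  0.] [-0.     -0.0254 -0.0126] [ 551. -202.  406.]
(72, 32) [-4.  0. -0.] [ 0.     -0.0254 -0.0127] [ 557. -229.  406.]
(76, 36) [-4.  0.  0.] [ 0.     -0.0253 -0.0127] [ 563. -257.  403.]
(80, 40) [-4. -0. -0.] [ 0.     -0.0253 -0.0128] [ 569. -284.  398.]
(84, 44) [-4. -0.  0.] [ 0.     -0.0253 -0.0128] [ 575. -311.  392.]
(88, 48) [-4.  0. -0.] [ 0.     -0.0252 -0.0129] [ 581. -338.  384.]
(90, 50) [-2.  0. -0.] [ 0.     -0.0125 -0.0067] [ 584. -351.  379.]
```

The force of (17, 29) N in y and z lies exactly along the lamp's axis, so the lamp is squeezed between feet and hand because the feet aren't rolling as I assumed. I back off along that axis.

Emit:
{"api": "apply_moves", "payload": {"commands": [[0,0,0,0,0.003,-0.0025,0],[0,0,0,0,0.0025,-0.002,0],[0,0,0,0,0,0,0]]}}

```text
t: 8.13
eef_pos: [537.5, -141.1, 404.8]
tcp_rot: [2.793, -0.001, -2.925]
ft_force: [-1.4, 1.5, -1.0]
opening: 0.139
```

Run:
```python
from h import *
s=env.state(); print(s["ft_force"],s["eef_pos"],s["joints"].round(2))
c=cam("side"); x0,y0=180,60
cv2.imwrite("pics/s6.png",cv2.resize(c["color"][y0:y0+180,x0:x0+220,::-1],None,fx=3,fy=3,interpolation=cv2.INTER_CUBIC))
```

```text
[-1.41000058  1.51129844 -1.02574099] [ 537.54578407 -141.1015197   404.75949579] [-0.42  0.42  1.7   0.29  1.25 -2.33]
```

View pics/s6.png

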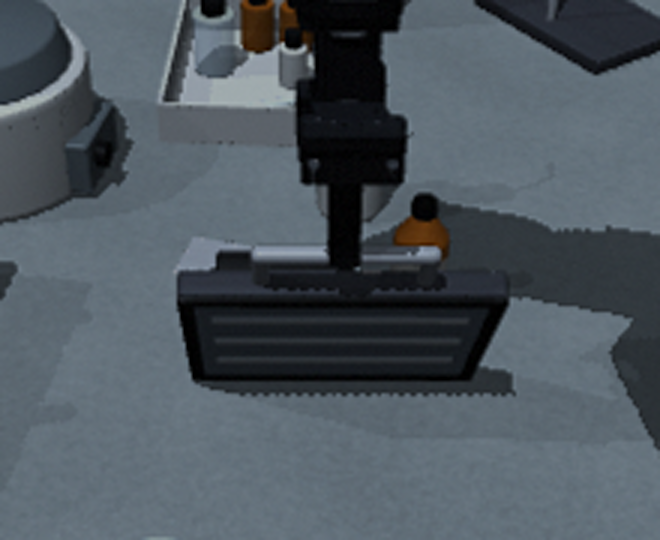

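Run:
```python
from h import *
c=cam("side"); g=json.load(open("g.json")); L=g["p"][2]-20
s=env.state(); T=R.from_euler("xyz",s["tcp_rot"]); e=R.from_euler("xyz",g["r"]).apply([0,1,0])
bar=s["eef_pos"]+L*T.apply([0,0,1]); bar0=np.array(g["p"]); 
print("bar h from start foot line",251+(bar-bar0)@e,"z",bar[2])
for u,v in((200,380),(472,380)):
    p=ray(c,180+u/3,60+v/3,10); print("bottom edge: foot h",251+(p-bar0)@e-15)
```

```text
bar h from start foot line 113.61263164446734 z 235.02601188766886
bottom edge: foot h -6.659069086399597
bottom edge: foot h -5.225175042942425
```

```bash
cat >> h.py <<'E'
def rigid(deg,foot_h):
    g=json.load(open("g.json")); b=np.array(g["p"]); e=R.from_euler("xyz",g["r"]).apply([0,1,0])
    piv=b+(foot_h-251)*e; piv[2]=12
    s=env.state(); T=R.from_euler("xyz",s["tcp_rot"]); v=T.inv().apply(s["eef_pos"]-piv)
    bar=s["eef_pos"]+(b[2]-20)*T.apply([0,0,1])
    print("t",s["t"],"F",s["ft_force"].round(1),"bar rel foot",((bar-piv)@e).round(1),(bar[2]-12).round(1),"theta",np.degrees(np.arctan2(bar[2]-12,(bar-piv)@e))-1.4, "J",s["joints"].round(2))
    print("row shift for",deg,((R.from_rotvec([-deg,0,0],degrees=True).apply(v)-v)/1000).round(4))
E
python3 -c "
from h import *
rigid(4,-6)"
```

```text
t 8.2333 F [-2.3  2.  -0.8] bar rel foot 119.5 223.0 theta 60.41486079236309 J [-0.42  0.42  1.7   0.3   1.25 -2.33]
row shift for 4 [ 0.     -0.0248 -0.0123]
```

Emit:
{"api": "apply_moves", "payload": {"commands": [[-4,0,0,0,-0.0248,-0.0123,0],[-4,0,0,0,-0.0248,-0.0123,0],[-4,0,0,0,-0.0248,-0.0123,0],[0,0,0,0,0,0,0]]}}

```text
t: 8.57
eef_pos: [556.2, -225.6, 408.8]
tcp_rot: [2.577, 0.001, -2.927]
ft_force: [-4.8, 4.8, 14.8]
opening: 0.136
```

```bash
python3 -c "
from h import *
rigid(4,-6)"
```

```text
t 8.5667 F [-4.8  4.8 14.8] bar rel foot 67.7 244.3 theta 73.11247831829276 J [-0.55  0.5   1.57  0.4   1.49 -2.45]
row shift for 4 [ 0.     -0.0249 -0.0123]
```

Emit:
{"api": "apply_moves", "payload": {"commands": [[-4,0,0,0,-0.0227,-0.0157,0],[-4,0,0,0,-0.0248,-0.0123,0],[-4,0,0,0,-0.0248,-0.0126,0],[0,0,0,0,0,0,0]]}}

```text
t: 8.9
eef_pos: [573.6, -306.3, 395.9]
tcp_rot: [2.37, -0.002, -2.928]
ft_force: [-1.6, -1.9, 0.8]
opening: 0.143
```

```bash
python3 -c "
from h import *
rigid(4,-6)"
```

```text
t 8.9 F [-1.6 -1.9  0.8] bar rel foot 14.3 254.5 theta 85.3794647756055 J [-0.65  0.61  1.42  0.48  1.73 -2.51]
row shift for 4 [ 0.     -0.0251 -0.0122]
```

Emit:
{"api": "apply_moves", "payload": {"commands": [[-2,0,0,0,-0.0126,-0.0061,0],[-2,0,0,0,-0.0132,-0.0053,0],[0,0,0,0,0,0,0],[0,0,0,0,0,0,0]]}}

```text
t: 9.23
eef_pos: [578.9, -328.2, 387.5]
tcp_rot: [2.305, -0.001, -2.926]
ft_force: [-0.2, -0.9, -6.9]
opening: 0.136
```

Run:
```python
from h import *
rigid(1,-6)
c=cam("side"); t=cam("top")
a=cv2.resize(c["color"][60:240,190:370,::-1],None,fx=3,fy=3,interpolation=cv2.INTER_CUBIC); b=cv2.resize(t["color"][130:270,290:420,::-1],None,fx=2,fy=2)
im=np.zeros((540,800,3),np.uint8); im[:,:540]=a; im[:280,540:800]=b; cv2.imwrite("pics/s7.png",im)
```

```text
t 9.2333 F [-0.2 -0.9 -6.9] bar rel foot -0.1 254.5 theta 88.61902191949379 J [-0.67  0.65  1.38  0.5   1.79 -2.52]
row shift for 1 [ 0.     -0.0062 -0.0032]
```

View pics/s7.png

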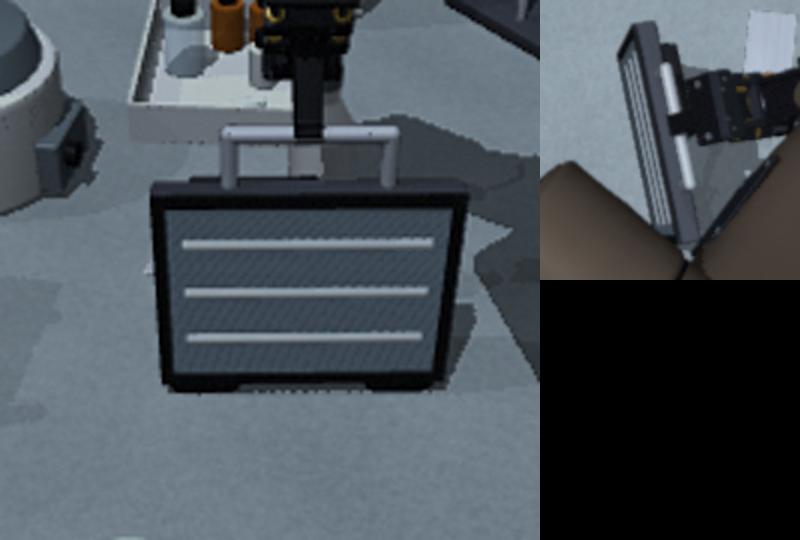

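The lamp is upright: its face shows from (150,185) to (465,385) and the fingers hold the bar. The hand carries about 7 N, though, so the feet may be hovering. I lower it.

Emit:
{"api": "apply_moves", "payload": {"commands": [[0,0,0,0,-0.0015,0.0013,0],[0,0,0,0,-0.0015,0.0013,0],[0,0,0,0,0,0,0],[0,0,0,0,0,0,0]]}}

```text
t: 9.67
eef_pos: [578.5, -327.7, 386.7]
tcp_rot: [2.304, 0.001, -2.924]
ft_force: [-5.1, -2.3, 8.4]
opening: 0.14
```

```bash
python3 -c "
from h import *
rigid(1,-6)"
```

```text
t 9.6667 F [-5.1 -2.3  8.4] bar rel foot 0.6 253.9 theta 88.45777298714015 J [-0.67  0.65  1.38  0.5   1.79 -2.53]
row shift for 1 [ 0.     -0.0061 -0.0032]
```

Emit:
{"api": "apply_moves", "payload": {"commands": [[0,0,0,0,0,0,0],[0,0,0,0,0,0,0],[0,0,0,0,0,0,0],[0,0,0,0,0,0,0],[0,0,0,0,0,0,0]]}}

```text
t: 10.08
eef_pos: [578.4, -327.8, 386.7]
tcp_rot: [2.304, 0.001, -2.924]
ft_force: [-5.0, -2.4, 8.3]
opening: 0.14
```

Run:
```python
from h import *
rigid(1,-6)
c=cam("side"); t=cam("top"); g=json.load(open("g.json")); b=np.array(g["p"]); e=R.from_euler("xyz",g["r"]).apply([0,1,0])
h=lambda p:251+(p-b)@e
print("feet bottom h",h(ray(c,190+305/3,60+389/3,2)),"bar top h",h(ray(c,190+310/3,60+128/3,270)))
print("top view bar h",h(ray(t,290+136/2,130+126/2,270)), "housing face top edge h (z~218, x=100,z=0)",h(ray(t,290+105/2,130+130/2,218)))
a=cv2.resize(c["color"][60:260,170:390,::-1],None,fx=2.5,fy=2.5)
cv2.imwrite("pics/s8.png",a); print(env.state()["qvel"].round(3),env.state()["opening"])
```

```text
t 10.0833 F [-5.  -2.4  8.3] bar rel foot 0.6 253.9 theta 88.46126371836438 J [-0.67  0.65  1.38  0.5   1.79 -2.53]
row shift for 1 [ 0.     -0.0061 -0.0032]
feet bottom h 12.717939898978443 bar top h -0.201955114002061
top view bar h 0.8795575405636669 housing face top edge h (z~218, x=100,z=0) 28.808508240316797
[-0.001 -0.001 -0.     0.001  0.001  0.   ] 0.14126046627609487
```

View pics/s8.png

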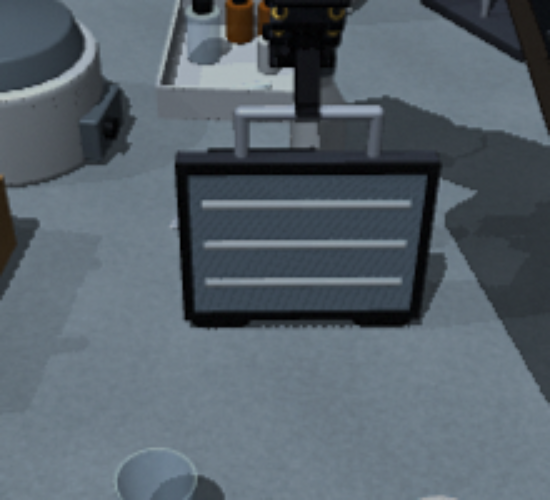

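```bash
python3 -c "
from h import *
print(env.job_done()); s=env.state(); print(s['t'],s['eef_pos'],s['ft_force'],s['opening'])"
```

```text
the job is handed in; nothing more can be done
None
the job is handed in; nothing more can be done
```

I flipped the leg over centre with the closed fingers while the lamp lay flat. I then gripped the lamp by its handle, tipped it up on its feet and handed in at about 10.1 s, still holding it. No verdict is given, so this rests on my last checks.

- **Leg:** before I lifted the lamp, the camera showed the leg at about 1.75 rad, at its stop. I couldn't see it again once the lamp was up.
- **Upright:** the lamp's angle came out at 88.5° to 89.6°, depending on where I place the feet. That is within the 9° allowed.
- **Feet:** the bench is pressing back through the lamp with about 8 N on the tool, so the feet are down. Two views disagreed on where the feet ended up by about 11 mm (−6 and +5 mm from the start). Both are far inside the 120 mm limit.
- **Top edge:** one top-view reading of the housing's top edge was 8 mm off what an upright lamp should give. I took it as measurement noise.
- **Grip:** the fingers stand 13 mm open on the 14 mm bar, and the arm was at rest.
- **Mishap on the way:** at about 60° the lamp was briefly squeezed between the bench and the hand with about 34 N, so I backed off before going on.
- **Bystanders:** those I could see looked unmoved. The reagent bottle was hidden behind the arm at the end, so I didn't recheck it.

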